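# Trim the red tuner, then hover the trimming tool over the blue one

### The arm

A 6-joint arm with a two-finger parallel gripper is mounted at the origin on the work surface. World frame = base frame: x ahead of the robot, y to its left, z up, the work surface at z = 0. Lengths are in m, angles in rad, forces in N, time in s.
With the tool pointing down it reaches from about 0.225 to 0.875 m from the base axis. Payload 3.4 kg.
Tool frame: the origin (TCP) lies on the centre line of the jaws, within the pads' length; the fingertips stand 17 mm ahead of it and the grasp point (between the pads) lies 2 mm behind it (manip.finger_overhang is the distance from the TCP to the fingertips, in m); y points along the fingers, x is the direction in which the jaws open and shut, and the axes are right-handed (so a half turn about y gives the same grasp; the last joint's range is limited). The gripper opens to 85 mm and grips with 20 to 120 N. Pads are 22 mm wide; open, the fingers measure 114 mm over their backs; the gripper's body (76 mm by 85 mm) begins 54 mm behind the grasp point. The pads swing forward as they close: fully open they stand 13 mm farther back than shut.
Start: joints at [1.109, 0.276, 1.505, -0, 1.361, -0.121], TCP at [0.192, 0.542, 0.248] pointing down, gripper open.
Joint ranges: [-2.89, 2.89], [-0.75, 2.08], [0.22, 2.7], [-1.18, 4.32], [0.11, 2.71], [-2.7, 2.7]. Speed limits (rad/s): [2.57, 2.57, 3.14, 3.14, 3.14, 3.14].

### API

Orientations are given as a unit quaternion [w, x, y, z].
In Python, from rig import manip gives the robot as it stands.
- The arm moves only by the tool arm_command, never from a script. Its argument "commands" is a list of rows, each a list of 3 entries, a list of its own where there are three numbers: the finger opening in cm, from 0 to 8.54, then the shift along the world's x, y, z in cm, then the turn about the world's z in rad. A call has 1 to 12 rows; each row shifts and turns the commanded pose from where the row before left it; what a row does not reach is not made up. A row lasts 1/10 s, in which the tool goes at most 50 mm and 8.59 degrees, less where a joint would pass 70% of its speed; a pose out of reach is approached as far as the arm can. A call with a gripper value outside its range is refused whole. The fingers move at their own pace and stop on an object; "grip_force" is the grip in N (left out, the last holds). Time passes only in rows, so rows that do not move let the fingers close. It gives the time, the measured TCP pose, the force and the opening at its end, in the units of the state.
- manip.get_state(): the state, without advancing time (a new reading comes with each control period).
- manip.get_image(name): name is "scene" or "side" or "wrist"; returns a dict with "pixels" (420x560x3 uint8, red, green, blue), "range_z" (420x560 float32, m along the optical axis (not along the pixel's ray), 0 where there is no reading), "intrinsics" (3x3 intrinsics, pixels), "k1" (the pictures are not rectified: a ray, as slopes to the right and down, at radius r is drawn at 1 + k1 r^2 times it, then the intrinsics apply), "R" (3x3) and "t" (3): a world point X has camera coordinates R X + t. Camera axes: x right, y down, z forward; pixel columns grow to the right and rows downward; lengths in m; the calibration is good to about 2 mm. A picture is of the moment at which its call begins.
- manip.sign_off(): hands the job in, once; it reports no verdict.
The state is a dict: "clock": time; "qpos": joint angles; "qd": joint speeds; "effort": joint torques, N m; "position": TCP position; "ee_rot": TCP orientation; "contact_force": force on the tool from outside, world axes, zero at the start; "moment": the same for the moment, N m; "width": finger opening in m.
Only numpy, scipy, OpenCV 4.12 (cv2) and the standard library are available. Lean on these libraries where they do the work, as an engineer would, in place of code of your own. Each camera call takes 0.05 s, during which the arm holds its last target.

### The job

Take the yellow trimming tool from its block, put its tip into the slot of the red tuner and turn the red knob clockwise as far as it goes. Then lift the tool over the screening plate and finish while holding it still and upright about 6 mm above the blue tuner's slot, centred and with its blade in line with the slot, so that its effect can be read on the analyser. Do not touch the blue tuner, do not turn the red knob with the fingers, do not bump the equipment case or its screening plate, and leave the heat sink, jar and screwdriver where they are.

Things in the scene. Friction and masses are not known exactly. Their poses are not given: they have to be found in the camera images.
- trimmer: Trimming tool, 130 mm tall, 60 g, upright in the block. Origin: end of its tip; z up along it. White flat blade 13 (x) x 5 (y) mm, 16 mm long; then white shank 14 mm diameter to z = 60 mm; yellow collar 28 mm diameter, z 60 to 66 mm; yellow square handle 18 x 18 mm, faces square to x and y, z 66 to 130 mm: grip this from above, either way.
- block: Fixed wooden tool block 60 x 60 x 66 mm high, origin at the centre of its underside. The tool hangs by its collar on the block's top in a 17 mm through hole at the centre, tip 6 mm above the bench: lift it straight up by at least 65 mm to free it.
- chassis: Fixed open grey case 260 (x) x 360 (y) mm, origin under its centre, on the bench. Walls 60 mm high, floor 6 mm thick. An aluminium screening plate, 4 mm thick, top 85 mm above the bench, runs along its x at y = 0. Red and blue tuners stand either side of it, about 85 mm off (which is which varies). Capacitors, transformers near the corners up to 51 mm high.
- red_tuner: Fixed base of the red tuner: copper coil under a round black deck 72 mm in diameter, top 30 mm above the origin, which is under its centre on the case floor, 6 mm above the bench. A small white mark on the deck's rim, along its +x, shows where the knob's pointer ends.
- blue_tuner: Fixed base of the blue tuner, built like the red one, with a blue knob. Must not be touched.
- red_knob (a joint): Turn of the red knob about the vertical, rad; grows clockwise seen from above. 0 is the end stop (pointer at the white mark); it starts between -1.25 and -0.8. The joint is stiff (0.03 N m friction) and stays where it is left.
- red_slot (a point): Centre of the slot's mouth in the red knob's top face, 50 mm above the bench; turns with the knob, z up. Knob 32 x 32 x 14 mm high, white pointer towards +x. The slot runs along x: 18.5 mm long, 8.5 mm wide, 11 mm deep, mouth chamfered 2 mm. The tool's blade fits either way round, with about 0.27 rad of play each way.
- blue_slot (a point): Centre of the slot's mouth in the blue knob's top face (50 mm above the bench), z up; the slot runs along this point's x, same sizes as the red one. The blue knob may stand at any angle.
- heatsink: Loose black finned heat sink 50 x 40 x 30 mm, bystander, origin at the centre of its underside.
- jar: Loose small jar 40 mm in diameter, 55 mm high, bystander, origin at the centre of its underside.
- screwdriver: Loose orange-handled screwdriver lying on the bench, bystander.

How it is judged:
By the outcome, as a careful person would: the job done as asked, in the order asked, and still so for the second after the job is handed in, while the arm keeps its last pose, push and grip.
It also fails if it takes over 58 s, if anything falls off the work surface, if the arm or the gripper's body presses on something with over 40 N, if the wrist force passes 120 N, or if a joint passes its speed limit or range.

## Working session

There is one attempt and no reset: what is moved stays moved. The work goes in short steps, Python scripts to look and compute and a tool call to move; the robot and the scene stay as the last step left them, time stands still between calls to the robot, and variables do not carry over. Pictures are saved under pics/ and viewed, and the job is handed in when it is done.

Besides the shell and the picture viewer there is one more tool, called as name(argument=value, ...), one argument or row to a line, values as JSON. arm_command: Moves the arm, as the interface text tells. Its arguments: {"type":"object","properties":{"commands":{"type":"array"},"grip_force":{"type":"number"}},"required":["commands"]}

```bash
mkdir -p pics; ls; cat > h.py <<'E'
import numpy as np, cv2
from rig import manip
def grab(n):
    im=manip.get_image(n); np.savez('pics/%s.npz'%n,**{k:np.array(v) for k,v in im.items()}); return im
def save(im,f,crop=None,s=1):
    p=im['pixels'][:,:,::-1]
    if crop: u0,v0,u1,v1=crop; p=p[v0:v1,u0:u1]
    if s!=1: p=cv2.resize(p,None,fx=s,fy=s,interpolation=cv2.INTER_CUBIC)
    cv2.imwrite('pics/'+f,p)
def ray(im,u,v):
    K=np.array(im['intrinsics']);k=float(im['k1'])
    d=np.array([(u-K[0,2])/K[0,0],(v-K[1,2])/K[1,1]]);x=d.copy()
    for _ in range(30): x=d/(1+k*(x@x))
    return np.array([x[0],x[1],1])
def atz(im,u,v,z):
    R=np.array(im['R']);t=np.array(im['t']);c=-R.T@t;d=R.T@ray(im,u,v)
    return c+d*(z-c[2])/d[2]
def dep(im,u,v):
    R=np.array(im['R']);t=np.array(im['t']);d=im['range_z'][int(round(v)),int(round(u))]
    return R.T@(ray(im,u,v)*d-t)
def proj(im,X):
    K=np.array(im['intrinsics']);k=float(im['k1'])
    c=np.array(im['R'])@np.array(X)+np.array(im['t']);x=c[:2]/c[2];x=x*(1+k*(x@x))
    return K[:2,:2]@x+K[:2,2]
def load(n): 
    return dict(np.load('pics/%s.npz'%n))
E
python3 - <<'E'
from h import *
for n in ['scene','side','wrist']:
    im=grab(n); save(im,n+'0.png'); print(n,-np.array(im['R']).T@im['t'])
s=manip.get_state();print(s)
E
```

```text
pics
scene [ 1.11525374 -0.08463434  0.85202926]
side [ 0.50356189 -0.5730212   0.89140615]
wrist [0.11740621 0.56857227 0.37436874]
{'clock': 0.15, 'qpos': array([ 1.10897563e+00,  2.76443311e-01,  1.50585116e+00, -9.15461906e-06,
        1.36068800e+00, -1.20990036e-01]), 'qd': array([-0.00167812, -0.00169181, -0.00315939, -0.00125426,  0.00040581,
       -0.00065454]), 'effort': array([-4.77559315e-04, -4.17145479e+01, -2.46031255e+01, -2.96205953e-04,
        7.66290701e-03,  1.63293583e-05]), 'position': array([0.19204092, 0.54158797, 0.24763854]), 'ee_rot': array([-0.57731675,  0.57778829,  0.40753069, -0.40839295]), 'contact_force': array([0.26341209, 0.43568578, 0.07983228]), 'moment': array([-0.02520141, -0.03494732,  0.01758567]), 'width': 0.08538499392880697}
```

View pics/scene0.png

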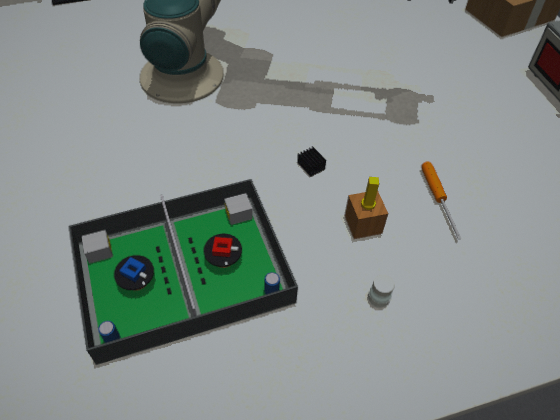

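View pics/side0.png

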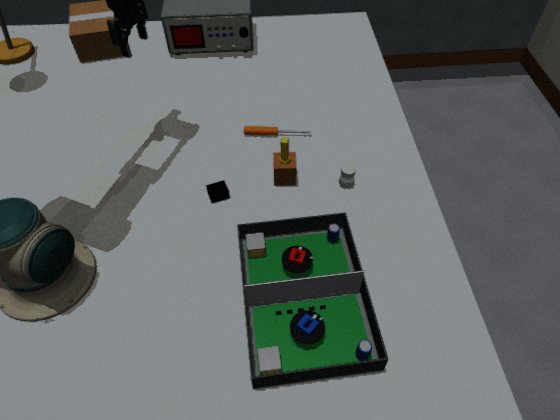

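View pics/wrist0.png

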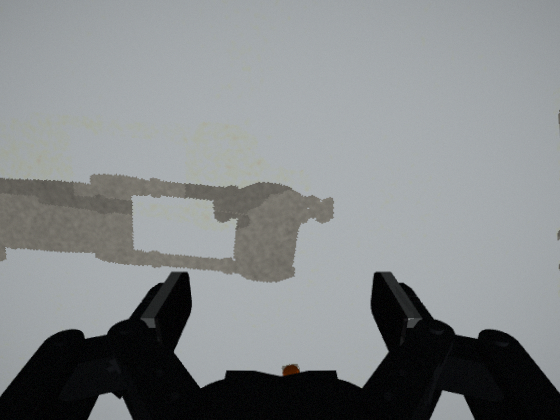

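The scene view shows the block at about (367,213) with the tool top at (372,180). The red knob is at (222,246), the blue knob at (132,268), the plate runs between them, and the jar, heat sink and screwdriver stand clear. I'll enlarge the parts that matter.

```bash
python3 - <<'E'
from h import *
a=load('scene'); b=load('side')
save(a,'s_tool.png',(330,165,410,250),7)
save(a,'s_tun.png',(110,220,250,310),5)
save(b,'d_tool.png',(255,125,325,195),8)
save(b,'d_tun.png',(270,235,340,355),5)
E
```

```text
(no output)
```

View pics/s_tool.png

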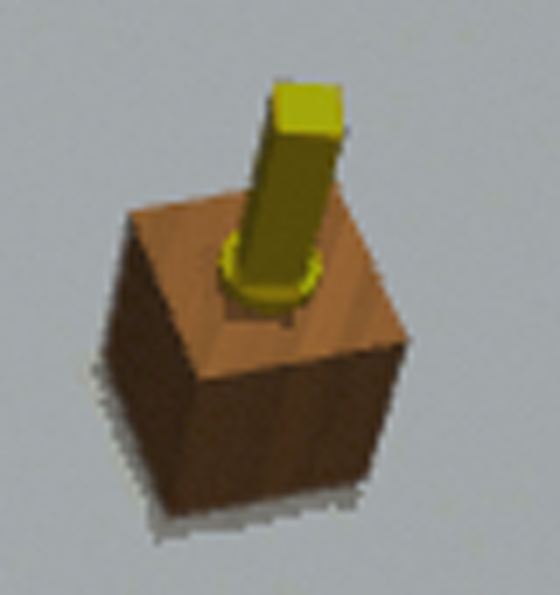

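View pics/s_tun.png

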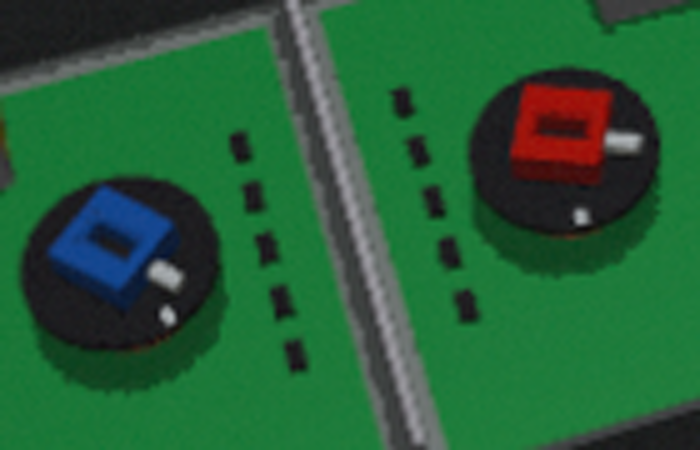

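View pics/d_tool.png

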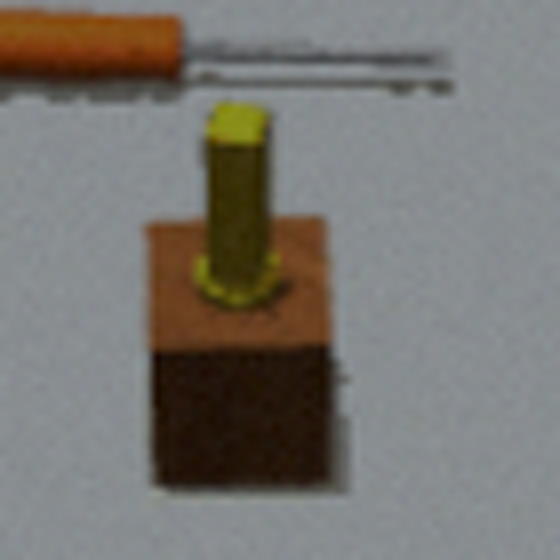

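View pics/d_tun.png

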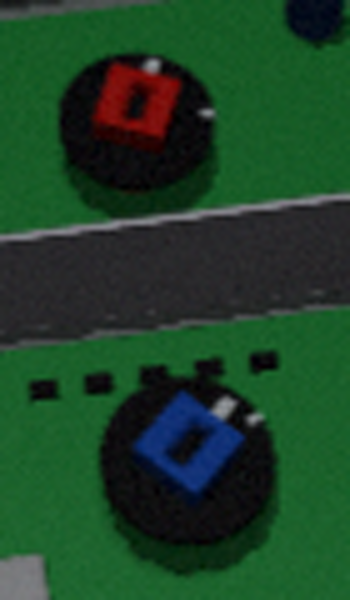

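```bash
cat >> h.py <<'E'
def cp(x,y,u0,v0,s): return (u0+(x+.5)/s-.5, v0+(y+.5)/s-.5)
E
python3 - <<'E'
from h import *
np.set_printoptions(precision=4,suppress=True)
a=load('scene'); b=load('side')
A=lambda x,y,z,u0,v0,s,im: atz(im,*cp(x,y,u0,v0,s),z)[:2]
print('tool top', A(309,109,.136,330,165,7,a), A(238,122,.136,255,125,8,b))
t=lambda x,y:A(x,y,.136,330,165,7,a)
c=[t(277,86),t(341,86),t(341,133),t(274,132)]
print('handle corners',c,[np.arctan2(*(c[(i+1)%4]-c[i])[::-1]) for i in range(4)])
t=lambda x,y:A(x,y,.066,330,165,7,a)
c=np.array([t(130,212),t(205,380),t(407,340)]);print('block',c,(c[0]+c[2])/2,[np.arctan2(*(c[i+1]-c[i])[::-1]) for i in range(2)],np.linalg.norm(np.diff(c,axis=0),axis=1))
t=lambda x,y:A(x,y,.066,255,125,8,b)
c=np.array([t(147,224),t(151,348),t(331,345),t(326,218)]);print('blockside',c.mean(0),[np.arctan2(*(c[(i+1)%4]-c[i])[::-1]) for i in range(4)])
for nm,im,u0,v0,s,cor,slot,mark in [('red',a,110,220,5,[(527,85),(612,92),(604,163),(515,155)],(561,126),(582,217)),('red',b,270,235,5,[(120,65),(182,80),(160,150),(95,128)],(138,103),(207,113)),
 ('blue',a,110,220,5,[(110,187),(180,236),(125,287),(48,246)],(112,238),(168,317)),('blue',b,270,235,5,[(184,392),(245,438),(195,495),(134,446)],(189,443),(254,419))]:
    c=np.array([A(*p,.05,u0,v0,s,im) for p in cor]); m=A(*mark,.036,u0,v0,s,im)
    print(nm,'corn mean',c.mean(0),'slot',A(*slot,.045,u0,v0,s,im),'sides',np.linalg.norm(np.roll(c,-1,0)-c,axis=1),[round(np.arctan2(*(c[(i+1)%4]-c[i])[::-1]),3) for i in range(4)],'mark',m,np.linalg.norm(m-c.mean(0)),np.arctan2(*(m-c.mean(0))[::-1]))
E
```

```text
tool top [0.5643 0.2714] [0.5649 0.2689]
handle corners [array([0.5547, 0.2664]), array([0.5591, 0.2827]), array([0.5741, 0.2763]), array([0.5692, 0.2596])] [np.float64(1.3076193882344596), np.float64(-0.40103994813062366), np.float64(-1.854288557719432), np.float64(2.703104922525006)]
block [[0.5326 0.2432]
 [0.5927 0.2418]
 [0.5946 0.2999]] [0.5636 0.2716] [np.float64(-0.023462025436691552), np.float64(1.5381144569854062)] [0.0601 0.0582]
blockside [0.5649 0.2693] [np.float64(-1.60862644632187), np.float64(-0.056855116530139166), np.float64(1.5067126339266643), np.float64(3.109325792299645)]
red corn mean [ 0.5703 -0.0154] slot [ 0.5677 -0.0164] sides [0.0318 0.0314 0.0327 0.0312] [np.float64(1.204), np.float64(-0.322), np.float64(-1.944), np.float64(2.791)] mark [ 0.6026 -0.0169] 0.032369148105049664 -0.04863719223733291
red corn mean [ 0.572 -0.021] slot [ 0.572  -0.0164] sides [0.0291 0.0387 0.0309 0.0358] [np.float64(-0.364), np.float64(-1.931), np.float64(2.682), np.float64(1.165)] mark [ 0.6035 -0.0183] 0.031549373431204134 0.08441228803573195
blue corn mean [ 0.5767 -0.1804] slot [ 0.5727 -0.1822] sides [0.0349 0.0268 0.0344 0.0309] [np.float64(0.672), np.float64(-0.934), np.float64(-2.347), np.float64(2.24)] mark [ 0.6047 -0.1679] 0.0307327966784588 0.41729332169881966
blue corn mean [ 0.5769 -0.1834] slot [ 0.5771 -0.1813] sides [0.0312 0.032  0.0315 0.0314] [np.float64(-0.775), np.float64(-2.362), np.float64(2.35), np.float64(0.77)] mark [ 0.6057 -0.1687] 0.03234183506700569 0.47090313839969417
```

arm_command(
  commands=[
    [8.5,[3.1,-2.2,0],0],
    [8.5,[3.1,-2.3,0],0],
    [8.5,[3.1,-2.2,0],0],
    [8.5,[3.1,-2.3,0],0],
    [8.5,[3.1,-2.3,0],0],
    [8.5,[3.1,-2.2,0],0],
    [8.5,[3.1,-2.3,0],0],
    [8.5,[3.1,-2.3,0],0],
    [8.5,[3.1,-2.3,0],0],
    [8.5,[3.1,-2.3,0],0],
    [8.5,[3.1,-2.2,-1],0],
    [8.5,[3.1,-2.3,-1],0],
  ],
)

```text
clock: 1.35
position: [0.5654, 0.269, 0.2281]
ee_rot: [0.578, -0.578, -0.408, 0.408]
contact_force: [0.1, 0.3, -0.7]
width: 0.0851
```

arm_command(
  commands=[
    [8.5,[0,0,0],0],
    [8.5,[0,0,0],0],
  ],
)

```text
clock: 1.55
position: [0.5643, 0.2693, 0.2273]
ee_rot: [0.578, -0.578, -0.407, 0.408]
contact_force: [0.6, 0.5, 0.7]
width: 0.0851
```

```bash
python3 - <<'E'
from h import *
im=grab('wrist'); save(im,'w1.png')
s=manip.get_state();print(s['clock'],s['position'],s['ee_rot'],s['qpos'])
print(proj(im,[.5645,.270,.136]))
E
```

```text
1.6 [0.56373046 0.26998119 0.2278592 ] [ 0.57806223 -0.5772707  -0.40738474  0.40821596] [ 3.34959330e-01  3.63016021e-01  1.42592831e+00  7.69305164e-04
  1.35408729e+00 -8.94615221e-01]
[281.40865323 224.38240648]
```

View pics/w1.png

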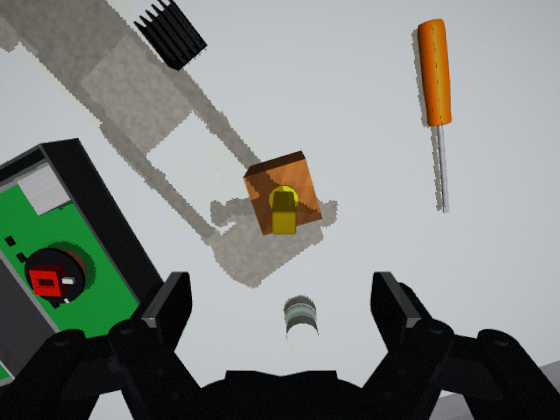

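```bash
python3 - <<'E'
from h import *
im=load('wrist'); save(im,'w1c.png',(235,140,335,245),6)
E
```

```text
(no output)
```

View pics/w1c.png

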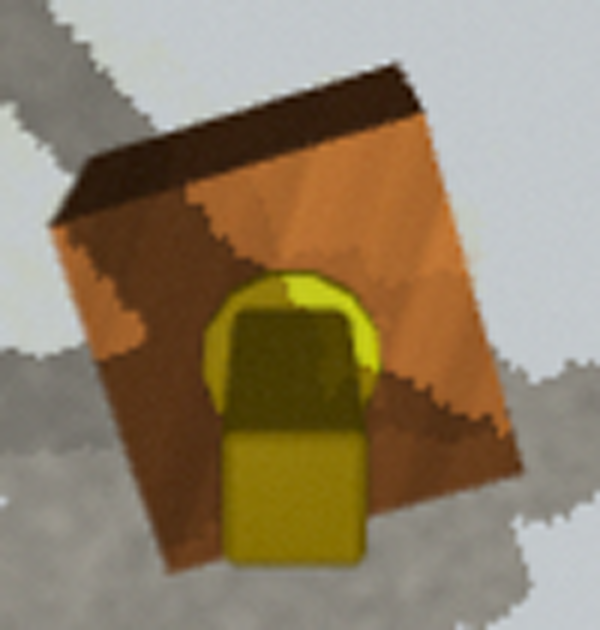

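```bash
python3 - <<'E'
from h import *
im=load('wrist'); A=lambda x,y,z:atz(im,*cp(x,y,235,140,6),z)[:2]
c=np.array([A(*p,.136) for p in [(223,432),(366,432),(366,566),(223,566)]])
print(c.mean(0),np.linalg.norm(np.roll(c,-1,0)-c,axis=1),[np.arctan2(*(c[(i+1)%4]-c[i])[::-1]) for i in range(4)])
c=np.array([A(*p,.066) for p in [(50,225),(170,573),(523,470),(425,112)]])
print(c.mean(0))
c=A(292,360,.072);print(c)
E
```

```text
[0.56395413 0.27195051] [0.01725922 0.01736703 0.01766575 0.01736571] [np.float64(1.2284826927740111), np.float64(-0.32800350550798224), np.float64(-1.9131248332450377), np.float64(2.7901800521365647)]
[0.56406999 0.27208218]
[0.56395707 0.27208193]
```

arm_command(
  commands=[
    [8.5,[0,0.2,-2],0],
    [8.5,[0,0,-3],0],
    [8.5,[0,0,-3],0],
    [8.5,[0,0,-3],0],
    [8.5,[0,0,-1.1],0],
    [3,[0,0,0],0],
    [3,[0,0,0],0],
    [3,[0,0,0],0],
    [3,[0,0,0],0],
  ],
  grip_force=50,
)

```text
clock: 2.5
position: [0.5651, 0.2724, 0.109]
ee_rot: [-0.577, 0.578, 0.409, -0.407]
contact_force: [-0.0, -0.5, -0.6]
width: 0.0302
```

```bash
python3 - <<'E'
from h import *
im=grab('wrist'); save(im,'w2.png')
s=manip.get_state();print(s['clock'],s['position'],s['ee_rot'],s['width'])
E
```

```text
2.55 [0.5649327  0.27225109 0.10874015] [-0.57731335  0.57776603  0.40887861 -0.40707983] 0.03002293386321419
```

View pics/w2.png

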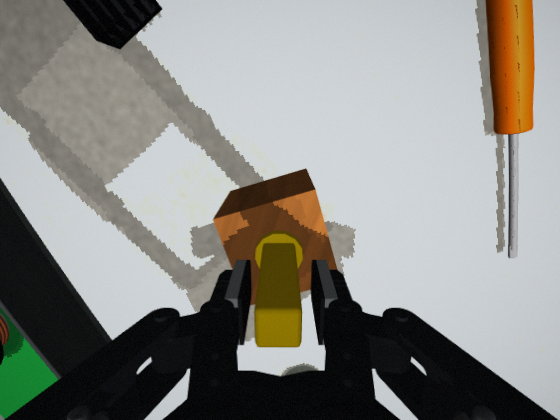

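arm_command(
  commands=[
    [1,[0,0,0],0],
    [1,[0,0,0],0],
    [1,[0,0,0],0],
    [1,[0,0,0],0],
    [1,[0,0,0],0],
  ],
  grip_force=50,
)

```text
clock: 3.05
position: [0.5647, 0.2721, 0.1082]
ee_rot: [-0.577, 0.578, 0.408, -0.407]
contact_force: [-0.9, 0.6, 6.1]
width: 0.0177
```

arm_command(
  commands=[
    [1,[0,0,1],0],
    [1,[0,0,2],0],
    [1,[0,0,2],0],
    [1,[0,0,2],0],
    [1,[0,0,2],0],
    [1,[0,0,2],0],
    [1,[0,0,0],0],
    [1,[0,0,0],0],
  ],
)

```text
clock: 3.85
position: [0.564, 0.2719, 0.2171]
ee_rot: [0.578, -0.578, -0.408, 0.408]
contact_force: [0.5, -0.3, -0.6]
width: 0.0172
```

```bash
python3 - <<'E'
from h import *
for n in ['scene','side','wrist']:
    im=grab(n); save(im,n+'3.png')
    X=manip.get_state()['position']; X[2]-=.05; u,v=proj(im,X); u=int(u);v=int(v); print(n,u,v)
    save(im,n+'3c.png',(max(u-45,0),max(v-45,0),u+45,v+45),6)
s=manip.get_state();print(s['clock'],s['position'],s['ee_rot'],s['width'],s['contact_force'])
E
```

```text
scene 376 168
side 283 129
wrist 280 247
4.0 [0.56336421 0.27161991 0.21569284] [ 0.57786901 -0.57724399 -0.40692783  0.40898231] 0.01717295680768699 [ 0.1122878  -0.88619118 -1.100446  ]
```

View pics/scene3c.png

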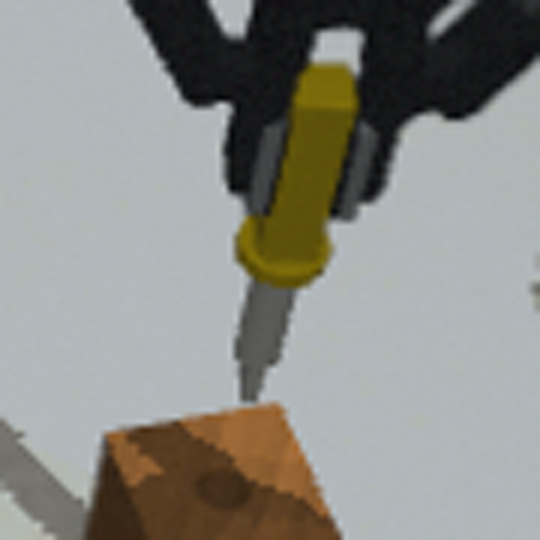

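View pics/side3c.png

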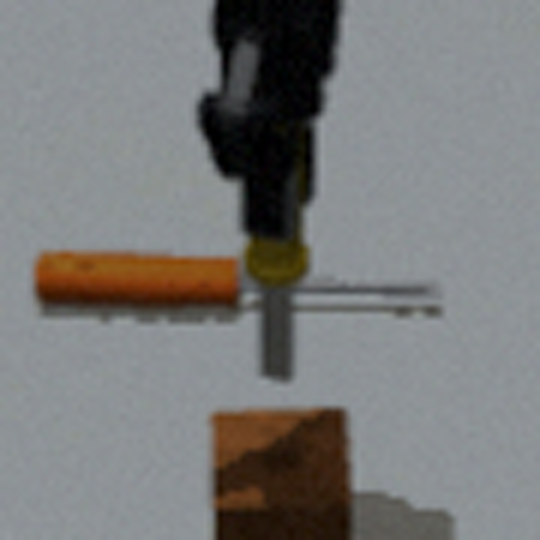

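View pics/wrist3.png

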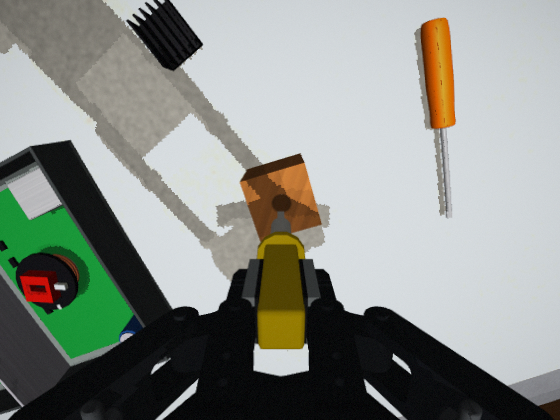

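arm_command(
  commands=[
    [1,[0.5,-1.5,0],-0.13],
    [1,[0.5,-2.5,0],-0.13],
    [1,[0.5,-3,0],-0.13],
    [1,[0.5,-3,0],-0.14],
    [1,[0.5,-3,0],-0.13],
    [1,[0.5,-3,0],-0.14],
    [1,[0.5,-3,0],-0.13],
    [1,[0.5,-3,0],-0.14],
    [1,[0.5,-3,0],-0.13],
    [1,[0.5,-3,0],-0.14],
    [1,[0.5,-3,0],-0.13],
    [1,[0.1,-2,0],-0.13],
  ],
)

```text
clock: 5.2
position: [0.6201, -0.0602, 0.2159]
ee_rot: [-0.694, 0.695, -0.133, 0.132]
contact_force: [0.2, 0.7, -0.6]
width: 0.0176
```

arm_command(
  commands=[
    [1,[0,0,0],0],
    [1,[0,0,0],0],
    [1,[0,0,0],0],
  ],
)

```text
clock: 5.5
position: [0.6198, -0.057, 0.2167]
ee_rot: [0.695, -0.695, 0.13, -0.129]
contact_force: [-0.5, 0.8, -0.7]
width: 0.0172
```

```bash
python3 - <<'E'
from h import *
im=grab('wrist'); save(im,'w4.png')
s=manip.get_state();print(s['clock'],s['position'],s['ee_rot'],s['qpos'])
for n in ['scene','side']:
    im=grab(n); save(im,n+'4.png')
E
```

```text
5.55 [ 0.61989404 -0.05686496  0.21694113] [ 0.69536123 -0.69498506  0.12967408 -0.12904716] [-2.03485178e-01  3.65289796e-01  1.44993500e+00  5.30233662e-04
  1.32726469e+00  1.64346173e-01]
```

View pics/w4.png

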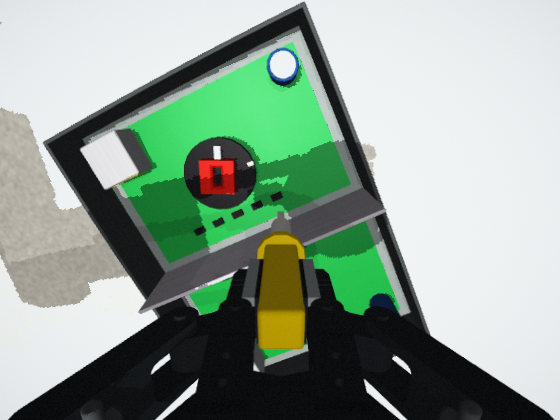

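```bash
python3 - <<'E'
from h import *
im=load('wrist'); save(im,'w4c.png',(178,130,262,212),7)
E
```

```text
(no output)
```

View pics/w4c.png

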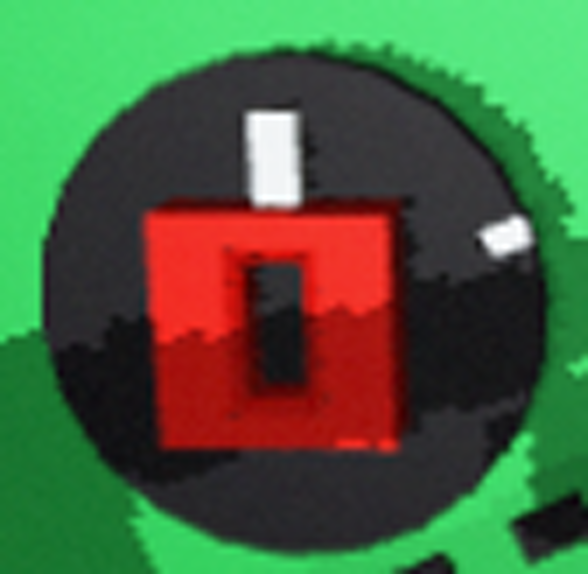

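```bash
cat >> h.py <<'E'
def yaw(s):
    from scipy.spatial.transform import Rotation as Ro
    q=s['ee_rot'];m=Ro.from_quat([q[1],q[2],q[3],q[0]]).as_matrix();return np.arctan2(m[1,0],m[0,0]),m[:,1]
E
python3 - <<'E'
from h import *
np.set_printoptions(precision=4,suppress=True)
im=load('wrist'); A=lambda x,y,z:atz(im,*cp(x,y,178,130,7),z)[:2]
c=np.array([A(*p,.05) for p in [(145,212),(391,204),(398,450),(160,450)]])
print(c.mean(0),np.linalg.norm(np.roll(c,-1,0)-c,axis=1),[np.arctan2(*(c[(i+1)%4]-c[i])[::-1]) for i in range(4)])
print('slot',A(275,327,.05)); d=A(275,300,.036);print('deck',A(295,300,.036))
l,r=A(43,300,.036),A(548,300,.036);t,b=A(295,49,.036),A(295,551,.036);print('deck',(l+r)/2,np.linalg.norm(l-r),(t+b)/2,np.linalg.norm(t-b))
m=A(507,236,.036);k=c.mean(0);print('mark',m,np.arctan2(*(m-k)[::-1]));p=A(275,130,.047);print('ptr',np.arctan2(*(p-k)[::-1]))
print('slot ends',np.arctan2(*(A(273,248,.05)-A(279,405,.05))[::-1]),np.linalg.norm(A(273,248,.05)-A(279,405,.05)))
print(yaw(manip.get_state()))
# plate top line
E
```

```text
[ 0.5705 -0.016 ] [0.0329 0.0336 0.0328 0.0326] [np.float64(-0.3396481572109752), np.float64(-1.9545297066576053), np.float64(2.772318630120653), np.float64(1.1889542745004822)]
slot [ 0.5709 -0.0156]
deck [ 0.5715 -0.0147]
deck [ 0.5714 -0.0147] 0.07137080097676601 [ 0.5709 -0.0158] 0.07159918231923268
mark [ 0.6028 -0.0172] -0.03598124923899131
ptr 1.1570365850567212
slot ends 1.1809137669630667 0.021464272498233843
(np.float64(-0.36814103215465244), array([-0.0001,  0.0003, -1.    ]))
```

```bash
python3 - <<'E'
from h import *
for n in ['wrist','scene','side']:
    im=load(n); print(n,[proj(im,[.6199,-.0569,.2168-h]).round(1) for h in (.102,.086,.042,-.028)])
    u,v=proj(im,[.6199,-.0569,.2168-.09]).astype(int)
    save(im,n+'4c.png',(u-40,v-40,u+40,v+40),7); print(u-40,v-40)
E
```

```text
wrist [array([281. , 219.8]), array([281. , 227.1]), array([281. , 253.3]), array([281. , 332.6])]
241 185
scene [array([202.2, 251.6]), array([201.3, 246.3]), array([198.6, 230.7]), array([194., 203.])]
161 207
side [array([322.5, 251.4]), array([323., 247.]), array([324.4, 234.4]), array([326.9, 212.1])]
282 208
```

View pics/wrist4c.png

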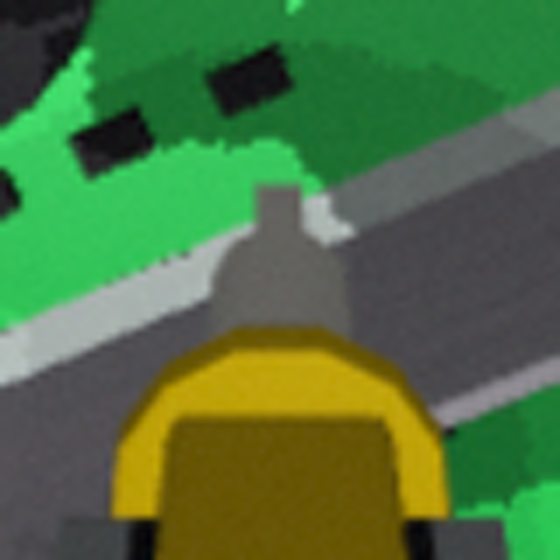

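View pics/scene4c.png

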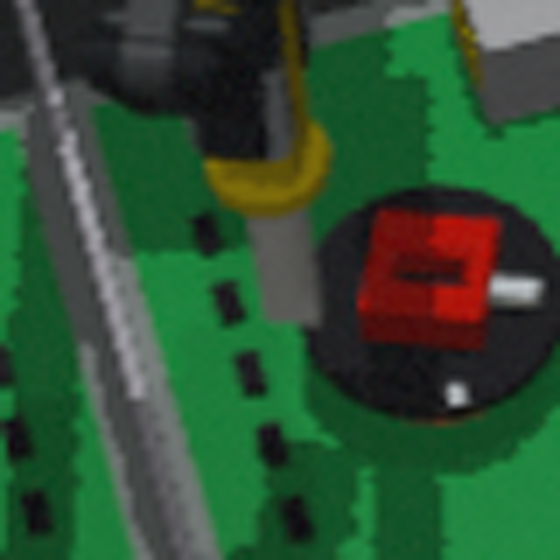

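View pics/side4c.png

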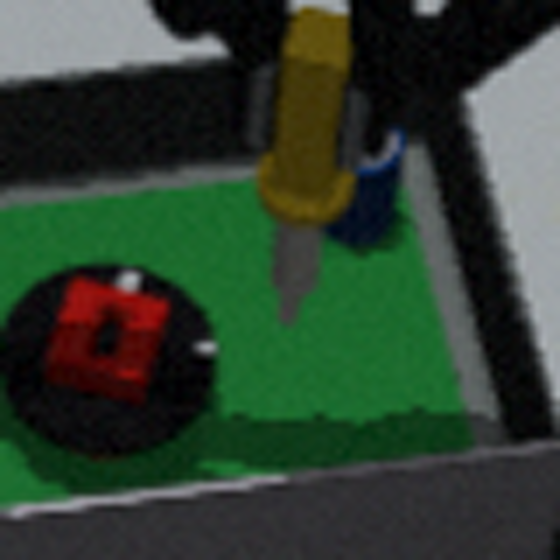

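```bash
python3 - <<'E'
from h import *
s=manip.get_state();print(s['position'])
y=1.203
for n in ['wrist','scene','side']:
  im=load(n)
  for h in (.102,.104,.106):
    print(n,h,[proj(im,[.6199+k*.0065*np.cos(y),-.0569+k*.0065*np.sin(y),.2168-h]).round(1) for k in (1,0,-1)])
im=load('wrist');print(dep(im,281,214),dep(im,281,216))
E
```

```text
[ 0.62006741 -0.05694822  0.2172713 ]
wrist 0.102 [array([281. , 211.7]), array([281. , 219.8]), array([281. , 227.7])]
wrist 0.104 [array([281. , 210.9]), array([281. , 218.9]), array([281. , 226.8])]
wrist 0.106 [array([281. , 210.1]), array([281. , 218.1]), array([281. , 225.9])]
scene 0.102 [array([206., 252.]), array([202.2, 251.6]), array([198.3, 251.3])]
scene 0.104 [array([206.1, 252.6]), array([202.3, 252.3]), array([198.5, 252. ])]
scene 0.106 [array([206.2, 253.3]), array([202.4, 253. ]), array([198.6, 252.6])]
side 0.102 [array([323.3, 248.9]), array([322.5, 251.4]), array([321.8, 253.9])]
side 0.104 [array([323.2, 249.4]), array([322.5, 251.9]), array([321.8, 254.4])]
side 0.106 [array([323.2, 250. ]), array([322.4, 252.4]), array([321.7, 254.9])]
[ 0.62256525 -0.04991413  0.12347492] [ 0.6224775  -0.05014296  0.12736828]
```

arm_command(
  commands=[
    [1,[-1.5,1.3,0],0],
    [1,[-1.7,1.4,0],0],
    [1,[-1.7,1.4,0],0],
    [1,[0,0,-1],0],
    [1,[0,0,-2],0],
    [1,[0,0,-1.5],0],
    [1,[0,0,-1],0],
    [1,[0,0,0],0],
    [1,[0,0,0],0],
  ],
)

```text
clock: 6.55
position: [0.5717, -0.0171, 0.1624]
ee_rot: [-0.695, 0.695, -0.13, 0.13]
contact_force: [-0.5, 0.4, 0.3]
width: 0.0174
```

```bash
python3 - <<'E'
from h import *
s=manip.get_state();P=s['position'];print(s['clock'],P,yaw(s)[0])
for n in ['wrist','scene','side']:
    im=grab(n); u,v=proj(im,[.571,-.0157,.055]).astype(int)
    save(im,n+'5c.png',(u-40,v-40,u+40,v+40),7); print(n,u-40,v-40,proj(im,[.571,-.0157,.05]),proj(im,[.571,-.0157,.058]))
s=manip.get_state();print(s['clock'],s['position'],yaw(s)[0])
E
```

```text
6.55 [ 0.57174158 -0.01713804  0.16238487] -0.36980911345279566
wrist 239 176 [279.1954316  214.30427621] [279.15800126 217.53453652]
scene 182 203 [222.40730888 244.61879157] [222.12996173 242.15247675]
side 256 212 [296.77026052 253.74489736] [296.83398361 251.75094065]
6.7 [ 0.57195628 -0.01720981  0.16314329] -0.36999981947379074
```

View pics/wrist5c.png

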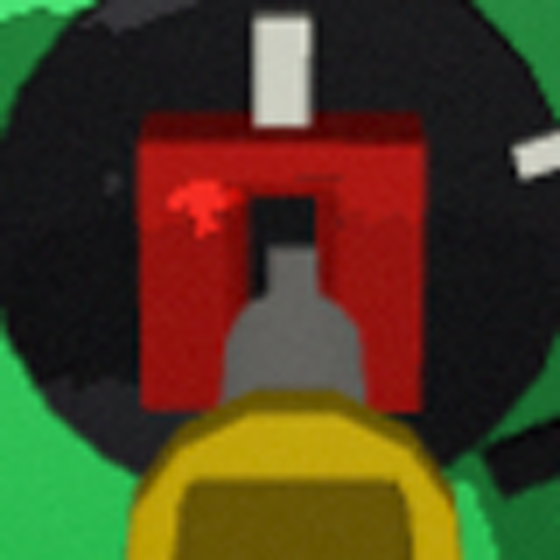

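View pics/scene5c.png

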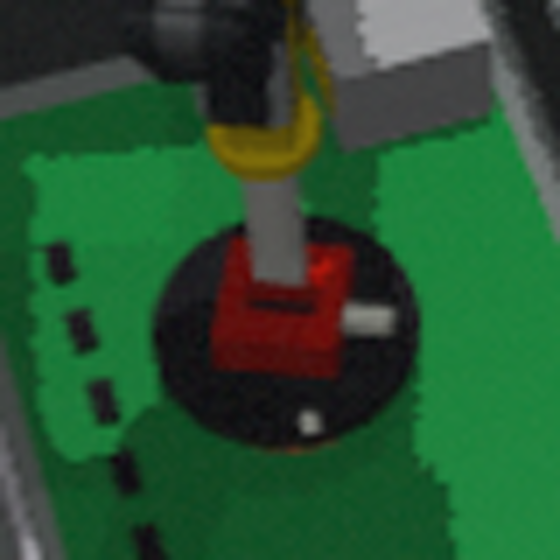

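View pics/side5c.png

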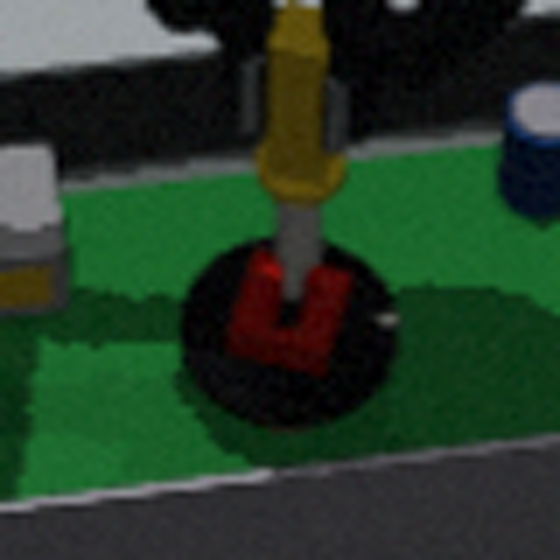

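arm_command(
  commands=[
    [1,[-0.1,0.13,0],0],
    [1,[0,0,-0.4],0],
    [1,[0,0,-0.4],0],
    [1,[0,0,-0.3],0],
    [1,[0,0,-0.2],0],
    [1,[0,0,0],0],
  ],
)

```text
clock: 7.3
position: [0.5699, -0.0157, 0.1488]
ee_rot: [-0.695, 0.695, -0.13, 0.13]
contact_force: [-0.2, -0.3, -0.2]
width: 0.0174
```

arm_command(
  commands=[
    [1,[0,0,-0.2],0],
    [1,[0,0,-0.2],0],
    [1,[0,0,0],0],
    [1,[0,0,0],0],
  ],
)

```text
clock: 7.7
position: [0.5702, -0.0157, 0.1453]
ee_rot: [-0.695, 0.695, -0.13, 0.13]
contact_force: [0.2, 0.1, -0.5]
width: 0.018
```

```bash
python3 - <<'E'
from h import *
for n in ['wrist','side']:
    im=grab(n); u,v=proj(im,[.571,-.0157,.055]).astype(int)
    save(im,n+'6c.png',(u-40,v-40,u+40,v+40),7)
s=manip.get_state();print(s['clock'],s['position'],yaw(s)[0],s['contact_force'])
E
```

```text
7.8 [ 0.57029217 -0.01574669  0.14541999] -0.3699778928989666 [-0.14271112  0.22007324 -0.38234995]
```

View pics/wrist6c.png

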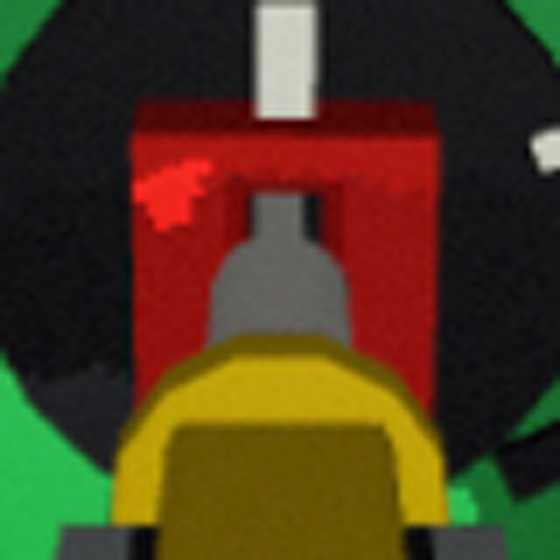

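View pics/side6c.png

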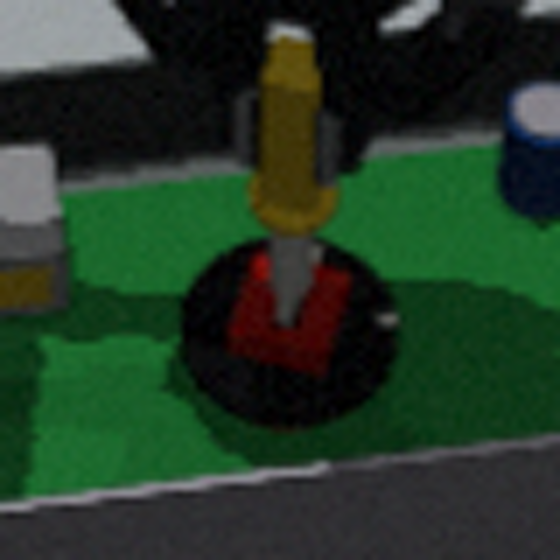

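arm_command(
  commands=[
    [1,[0.06,-0.02,0],-0.08],
    [1,[0,0,0],-0.1],
    [1,[0,0,0],-0.1],
    [1,[0,0,0],-0.1],
    [1,[0,0,0],-0.1],
    [1,[0,0,0],-0.1],
    [1,[0,0,0],-0.1],
    [1,[0,0,0],0],
    [1,[0,0,0],0],
  ],
)

```text
clock: 8.7
position: [0.5708, -0.0159, 0.1454]
ee_rot: [0.612, -0.612, 0.354, -0.354]
contact_force: [-0.0, 0.5, -0.5]
width: 0.0176
```

```bash
python3 - <<'E'
from h import *
for n in ['wrist']:
    im=grab(n); u,v=proj(im,[.571,-.0157,.055]).astype(int)
    save(im,n+'7c.png',(u-40,v-40,u+40,v+40),7)
s=manip.get_state();print(s['clock'],s['position'],yaw(s)[0],s['contact_force'],s['moment'])
E
```

```text
8.75 [ 0.57081682 -0.01588933  0.14539948] -1.0483066763349036 [-0.31890407  0.57812819 -0.61569141] [0.11646912 0.07433328 0.07803791]
```

View pics/wrist7c.png

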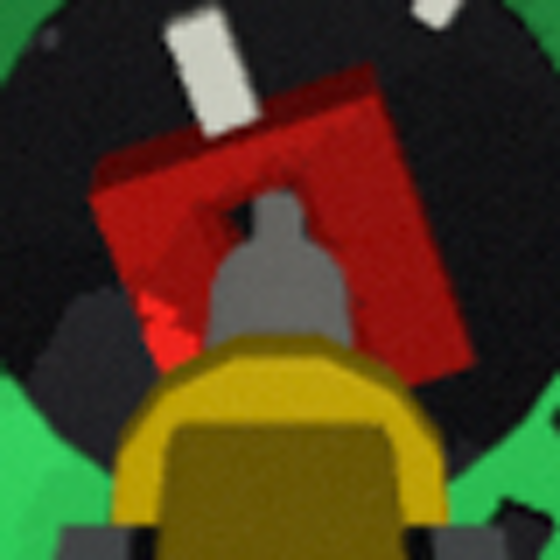

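arm_command(
  commands=[
    [1,[0,0,0],-0.1],
    [1,[0,0,0],-0.1],
    [1,[0,0,0],-0.1],
    [1,[0,0,0],-0.1],
    [1,[0,0,0],-0.1],
    [1,[0,0,0],-0.1],
    [1,[0,0,0],-0.1],
    [1,[0,0,0],0],
    [1,[0,0,0],0],
  ],
)

```text
clock: 9.65
position: [0.571, -0.0161, 0.1454]
ee_rot: [-0.454, 0.454, -0.542, 0.542]
contact_force: [0.5, -0.7, -0.3]
width: 0.0175
```

```bash
python3 - <<'E'
from h import *
for n in ['wrist']:
    im=grab(n); u,v=proj(im,[.571,-.0157,.055]).astype(int)
    save(im,n+'8c.png',(u-40,v-40,u+40,v+40),7)
for _ in range(3):
    s=manip.get_state();print(s['clock'],s['position'],yaw(s)[0],s['contact_force'],s['moment']); manip.get_image('wrist')
E
```

```text
9.7 [ 0.57094786 -0.01615995  0.14538974] -1.7477071413624796 [ 0.75849524 -0.24524939 -0.98988551] [-0.2142748  -0.08421104 -0.0119607 ]
9.75 [ 0.57097012 -0.01612553  0.1453913 ] -1.7481068529275345 [ 0.33635719 -1.07307539  0.10881258] [-0.20299532 -0.09960191  0.04961706]
9.8 [ 0.57096331 -0.01615311  0.14539958] -1.7486166255739777 [ 0.2596527  -0.6766182   0.21002286] [-0.23359793 -0.08327949  0.00166412]
```

View pics/wrist8c.png

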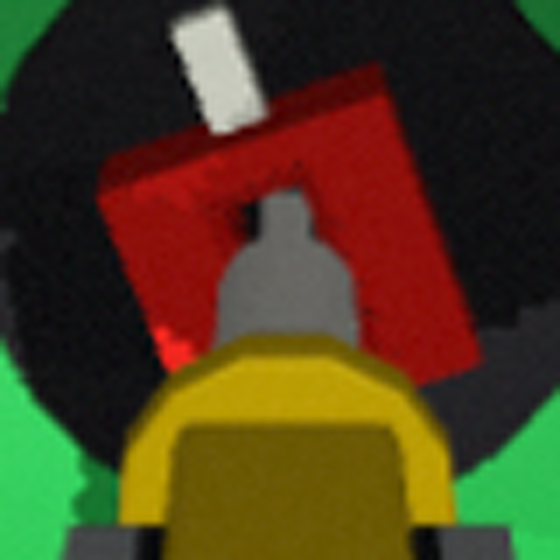

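arm_command(
  commands=[
    [1,[0,0,0],-0.05],
    [1,[0,0,0],-0.05],
    [1,[0,0,0],-0.03],
    [1,[0,0,0],0],
    [1,[0,0,0],0],
    [1,[0,0,0],0],
  ],
)

```text
clock: 10.45
position: [0.5709, -0.0161, 0.1454]
ee_rot: [-0.417, 0.417, -0.571, 0.571]
contact_force: [0.7, -1.5, -0.6]
width: 0.0173
```

```bash
python3 - <<'E'
from h import *
for n in ['wrist']:
    im=grab(n); u,v=proj(im,[.571,-.0157,.055]).astype(int); print(u-50,v-60)
    save(im,n+'9c.png',(u-50,v-60,u+50,v+20),7)
for _ in range(4):
    s=manip.get_state();print(s['clock'],s['position'],yaw(s)[0],s['contact_force'],s['moment']); manip.get_image('wrist')
E
```

```text
230 164
10.5 [ 0.57090075 -0.01612324  0.14538355] -1.8795241818920279 [ 0.2555124  -1.42133111 -0.39156293] [-0.35747505 -0.10223168  0.0139216 ]
10.55 [ 0.57090781 -0.01609251  0.14539088] -1.8796117306099944 [ 1.08496466 -1.77026896 -0.48989011] [-0.41592563 -0.16572859  0.01363253]
10.6 [ 0.5709362  -0.01610871  0.14541551] -1.8796530170437533 [ 1.18040018 -1.26480688  0.59613702] [-0.44829791 -0.0236746   0.06317109]
10.65 [ 0.57087895 -0.01610056  0.14536608] -1.8797430741661956 [ 0.86302306 -0.77822109 -0.01714481] [-0.44012782 -0.11758468  0.0961537 ]
```

View pics/wrist9c.png

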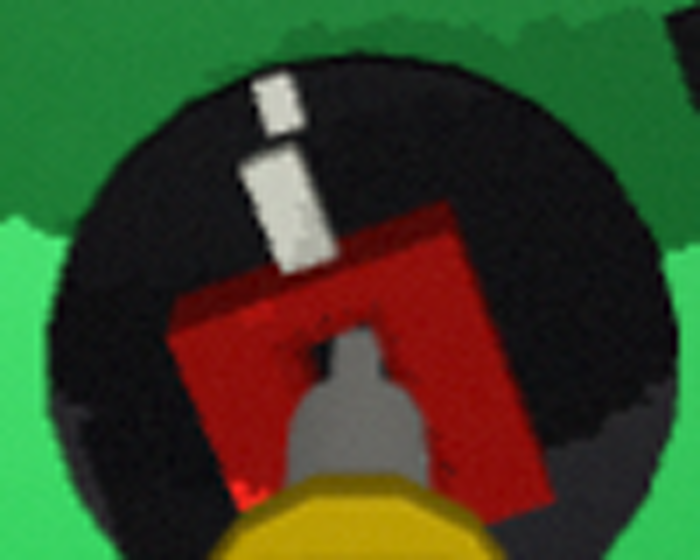

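```bash
python3 - <<'E'
from h import *
im=load('wrist'); A=lambda x,y,z:atz(im,*cp(x,y,230,164,7),z)[:2]
a=lambda d:np.arctan2(d[1],d[0])
k=np.array([.571,-.0157])
m=A(278,104,.036); print('mark',m,a(m-k))
print('mark dir', a(A(271,76,.036)-A(287,134,.036)))
print('ptr side dir',a(A(242,165,.046)-A(287,274,.046)),a(A(293,145,.046)-A(338,258,.046)))
tl,tr,br=A(168,338,.05),A(455,232,.05),A(552,500,.05); print('knob edges',a(tr-tl)+np.pi/2,a(tr-br)); c=(tl+br)/2;print(c,a(m-c))
p=A(268,155,.046);print(a(p-k),a(p-c))
E
```

```text
mark [ 0.60259105 -0.01673283] -0.03268220196422199
mark dir -0.053274776344653926
ptr side dir 0.06106039059705917 0.05559082229462117
knob edges 0.057844951027045344 0.04056539773443186
[ 0.56995737 -0.01591848] -0.024949107681688162
0.02408895729044193 0.030603499133689885
```

arm_command(
  commands=[
    [1,[0,0,0],-0.03],
    [1,[0,0,0],-0.03],
    [1,[0,0,0],-0.03],
    [1,[0,0,0],0],
    [1,[0,0,0],0],
    [1,[0,0,0],0],
  ],
)

```text
clock: 11.3
position: [0.5708, -0.016, 0.1453]
ee_rot: [-0.391, 0.391, -0.589, 0.589]
contact_force: [1.5, -3.4, 0.4]
width: 0.0177
```

```bash
python3 - <<'E'
from h import *
for n in ['wrist']:
    im=grab(n); u,v=proj(im,[.571,-.0157,.055]).astype(int); print(u-50,v-60)
    save(im,n+'10c.png',(u-50,v-60,u+50,v+20),7)
M=[]
for _ in range(6):
    s=manip.get_state();M.append(np.r_[s['contact_force'],s['moment'],s['qpos'][5]]); manip.get_image('wrist')
print(s['clock'],s['position'],yaw(s)[0],np.mean(M,0))
E
```

```text
230 164
11.6 [ 0.57085054 -0.01605501  0.14536865] -1.9699907874349352 [ 0.41724096 -1.96894356  0.22598168 -0.62617303 -0.10867468  0.04265372
  1.82032334]
```

View pics/wrist10c.png

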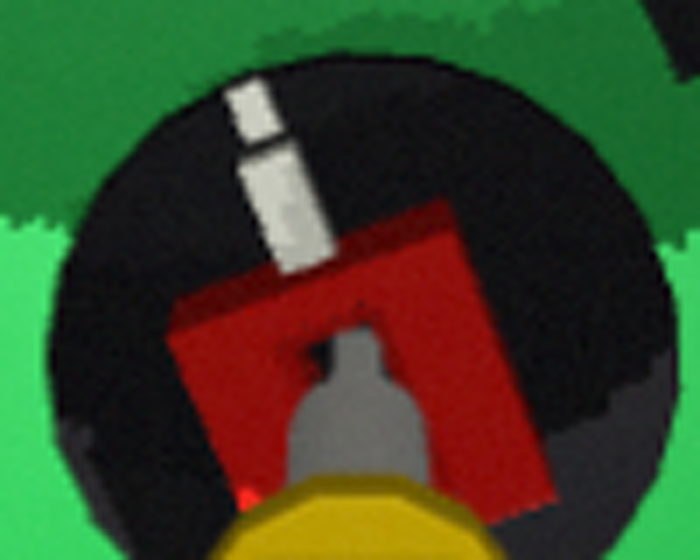

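arm_command(
  commands=[
    [1,[0,0,0],-0.03],
    [1,[0,0,0],-0.03],
    [1,[0,0,0],0],
    [1,[0,0,0],0],
  ],
)

```text
clock: 12.05
position: [0.5707, -0.016, 0.1453]
ee_rot: [-0.373, 0.373, -0.601, 0.601]
contact_force: [0.6, -2.4, 1.3]
width: 0.0175
```

```bash
python3 - <<'E'
from h import *
for n in ['wrist']:
    im=grab(n); u,v=proj(im,[.571,-.0157,.055]).astype(int); print(u-50,v-60)
    save(im,n+'11c.png',(u-50,v-60,u+50,v+20),7)
M=[]
for _ in range(6):
    s=manip.get_state();M.append(np.r_[s['contact_force'],s['moment'],s['qpos'][5]]); manip.get_image('wrist')
print(s['clock'],s['position'],yaw(s)[0],np.mean(M,0))
E
```

```text
230 164
12.35 [ 0.57079995 -0.01597136  0.14534059] -2.0299113190928217 [-0.03072637 -3.21728707  1.08631497 -0.71391285 -0.04029305  0.08660197
  1.88030185]
```

View pics/wrist11c.png

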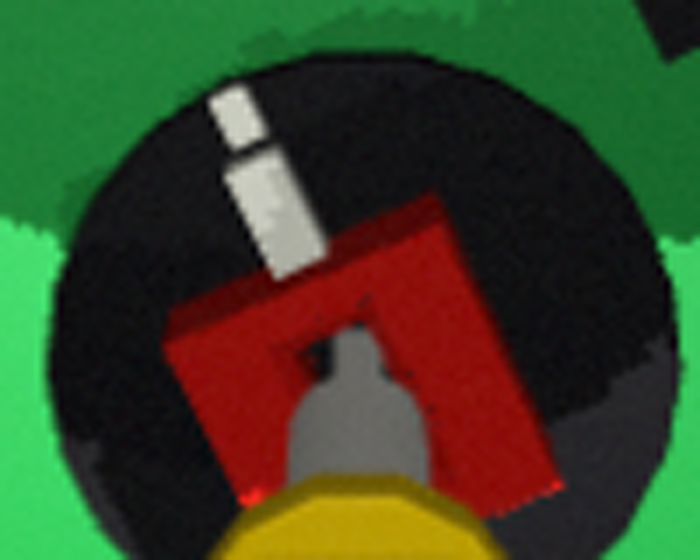

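```bash
python3 - <<'E'
from h import *
im=load('wrist'); A=lambda x,y,z:atz(im,*cp(x,y,230,164,7),z)[:2]
a=lambda d:np.arctan2(d[1],d[0])
k=np.array([.571,-.0157])
m=A(239,117,.036); print('mark',m,a(m-k))
print('mark dir', a(A(226,94,.036)-A(252,144,.036)))
print('ptr side dir',a(A(223,178,.046)-A(275,281,.046)),a(A(277,148,.046)-A(328,252,.046)))
tl,tr,br=A(163,345,.05),A(435,223,.05),A(562,485,.05); print('knob edges',a(tr-tl)+np.pi/2,a(tr-br))
p=A(250,163,.046);print(a(p-k))
im=load('scene')
E
```

```text
mark [ 0.60251401 -0.01685831] -0.036738861157266656
mark dir 0.0003778590209452342
ptr side dir -0.016700076857564135 -0.020620601166988044
knob edges -0.023531899399568568 -0.011066035155494773
-0.04875080617165237
```

arm_command(
  commands=[
    [1,[0,0,0],-0.04],
    [1,[0,0,0],0],
    [1,[0,0,0],0],
    [1,[0,0,0],0],
  ],
)

```text
clock: 12.8
position: [0.5707, -0.016, 0.1454]
ee_rot: [-0.361, 0.361, -0.608, 0.608]
contact_force: [-0.9, -2.6, 1.2]
width: 0.0173
```

```bash
python3 - <<'E'
from h import *
for n in ['wrist']:
    im=grab(n); u,v=proj(im,[.571,-.0157,.055]).astype(int); print(u-50,v-60)
    save(im,n+'12c.png',(u-50,v-60,u+50,v+20),7)
M=[]
for _ in range(6):
    s=manip.get_state();M.append(np.r_[s['contact_force'],s['moment'],s['qpos'][5]]); manip.get_image('wrist')
print(s['clock'],s['position'],yaw(s)[0],np.mean(M,0))
E
```

```text
230 164
13.1 [ 0.57072451 -0.01596258  0.14531868] -2.0698170919829506 [-0.2206961  -2.72553704  1.69171442 -0.72473041  0.06877274  0.13289191
  1.92009098]
```

View pics/wrist12c.png

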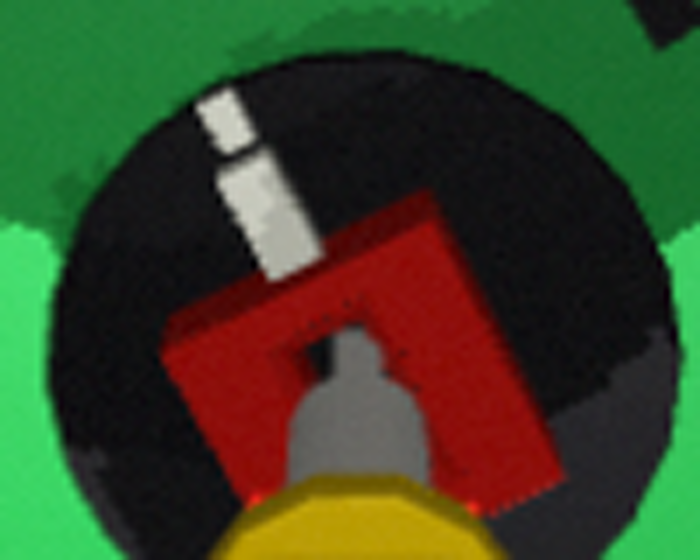

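arm_command(
  commands=[
    [1,[0,0,0],0.09],
    [1,[0,0,0],0.08],
    [1,[0,0,0],0],
    [1,[0,0,0.5],0],
    [1,[0,0,0.7],0],
    [1,[0,0,1],0],
    [1,[0,0,1.4],0],
    [1,[0,0,1.7],0],
    [1,[0,0,1.7],0],
    [1,[0,0,0.5],0],
    [1,[0,0,0],0],
  ],
)

```text
clock: 14.25
position: [0.5713, -0.0155, 0.2216]
ee_rot: [-0.412, 0.41, -0.575, 0.576]
contact_force: [0.2, 0.5, -0.1]
width: 0.0177
```

```bash
python3 - <<'E'
from h import *
im=grab('wrist'); save(im,'w13.png')
s=manip.get_state();print(s['clock'],s['position'],yaw(s),s['contact_force'],s['width'])
E
```

```text
14.3 [ 0.57071145 -0.01555699  0.22057566] (np.float64(-1.9001433887826962), array([ 4.01261850e-04,  5.03353168e-04, -9.99999793e-01])) [ 0.06769285  0.67835103 -0.51427594] 0.01744051749231177
```

View pics/w13.png

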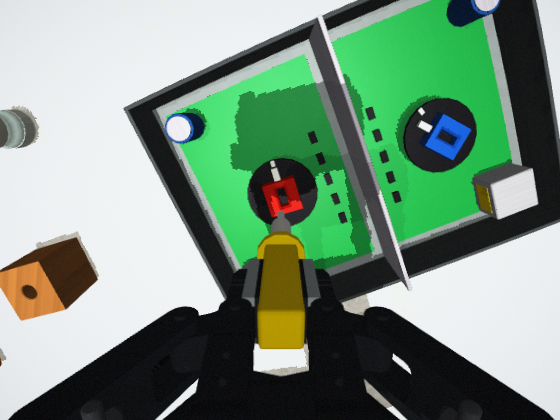

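```bash
python3 - <<'E'
from h import *
im=load('wrist'); save(im,'w13r.png',(240,150,325,235),7); save(im,'w13b.png',(398,92,482,176),7)
E
```

```text
(no output)
```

View pics/w13r.png

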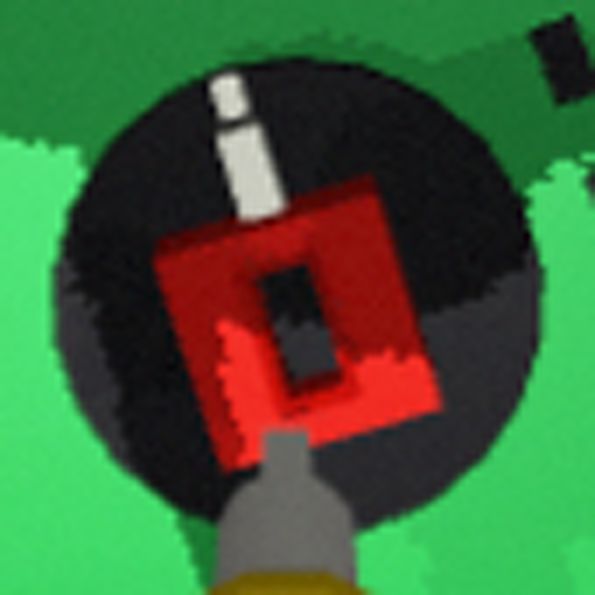

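View pics/w13b.png

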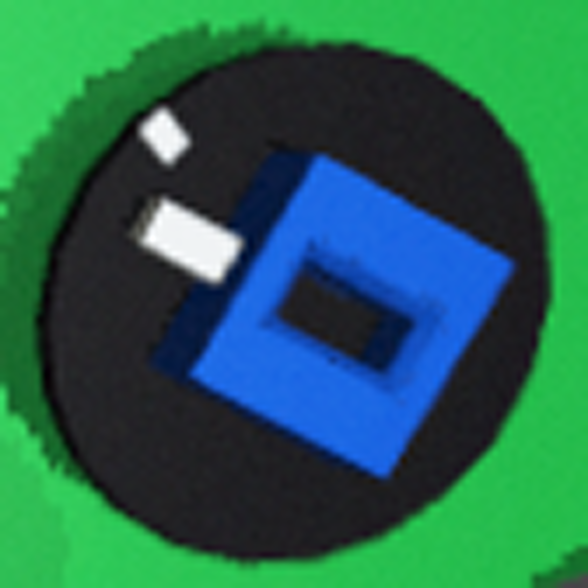

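```bash
python3 - <<'E'
from h import *
np.set_printoptions(precision=4,suppress=True)
im=load('wrist'); a=lambda d:np.arctan2(d[1],d[0])
A=lambda x,y,z:atz(im,*cp(x,y,398,92,7),z)[:2]
c=np.array([A(*p,.05) for p in [(313,152),(516,262),(388,478),(190,378)]])
print(c.mean(0),np.linalg.norm(np.roll(c,-1,0)-c,axis=1),[a(c[(i+1)%4]-c[i])%(np.pi/2) for i in range(4)])
s=np.array([A(*p,.05) for p in [(308,240),(440,310),(398,395),(262,322)]])
print('slot',s.mean(0),a(s[0]-s[1]),a(s[3]-s[2]),'deck',A(296,302,.036))
p1=A(155,215,.046)-A(228,262,.046);print('ptr',a(A(191,240,.046)-c.mean(0)))
B=lambda x,y,z:atz(im,*cp(x,y,240,150,7),z)[:2]
c=np.array([B(*p,.05) for p in [(155,266),(377,198),(442,408),(228,472)]])
print('red',c.mean(0),np.linalg.norm(np.roll(c,-1,0)-c,axis=1),[a(c[(i+1)%4]-c[i])%(np.pi/2) for i in range(4)])
m=B(230,97,.036);p=B(240,140,.046);k=c.mean(0);print('mark',a(m-k),'ptr',a(p-k))
E
```

```text
[ 0.5755 -0.1819] [0.0329 0.0319 0.0323 0.0322] [np.float64(0.8163452686497044), np.float64(0.8137020099486869), np.float64(0.8228121964054037), np.float64(0.8314918696931685)]
slot [ 0.5758 -0.182 ] 0.8182270821301791 0.8068537762342267 deck [ 0.577  -0.1813]
ptr 0.8169746722168274
red [ 0.5697 -0.0162] [0.032  0.0315 0.0317 0.0316] [np.float64(1.5441893109500373), np.float64(1.548695131903131), np.float64(1.546623572672597), np.float64(1.5584635170753307)]
mark -0.022444184860399806 ptr -0.029889418242236464
```

arm_command(
  commands=[
    [1,[0.1,-1,0],0.14],
    [1,[0.1,-1.8,0],0.14],
    [1,[0,-2.4,0],0.14],
    [1,[0.1,-2.4,0],0.14],
    [1,[0,-2.4,0],0.15],
    [1,[0.1,-2.4,0],0.15],
    [1,[0.1,-2.4,0],0.14],
    [1,[0,-1.8,0],0.146],
    [1,[0,0,-1.5],0],
    [1,[0,0,-1.5],0],
    [1,[0,0,0],0],
    [1,[0,0,0],0],
  ],
)

```text
clock: 15.5
position: [0.5754, -0.1816, 0.1895]
ee_rot: [0.658, -0.657, 0.261, -0.26]
contact_force: [0.3, 0.0, -0.1]
width: 0.0174
```

```bash
python3 - <<'E'
from h import *
for n in ['wrist','scene','side']:
    im=grab(n); u,v=proj(im,[.576,-.182,.06]).astype(int); print(n,u-40,v-40)
    save(im,n+'14c.png',(u-40,v-40,u+40,v+40),7)
s=manip.get_state();print(s['clock'],s['position'],yaw(s),s['contact_force'],s['width'])
E
```

```text
wrist 242 168
scene 90 224
side 267 280
15.65 [ 0.57625917 -0.18186867  0.19102248] (np.float64(-0.7536779506024227), array([ 1.20384369e-03, -5.07456673e-04, -9.99999147e-01])) [0.30702333 0.29387469 0.56019298] 0.017303449519363648
```

View pics/wrist14c.png

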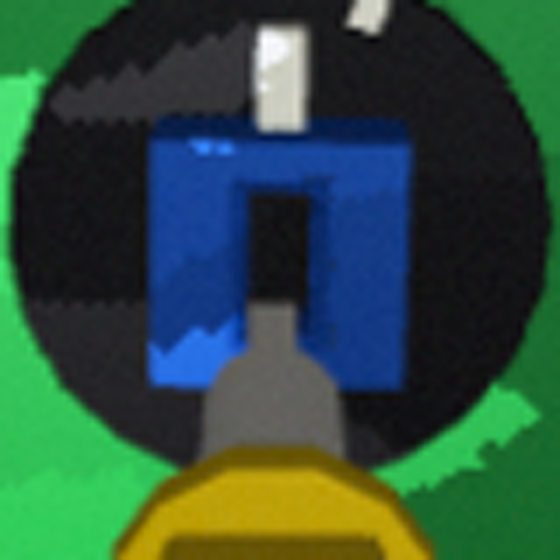

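View pics/scene14c.png

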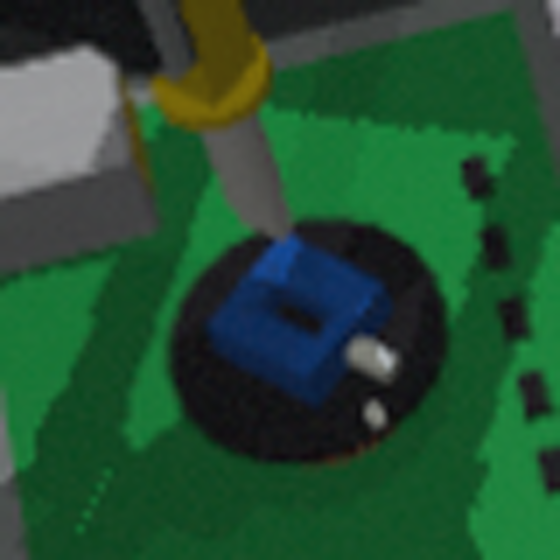

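View pics/side14c.png

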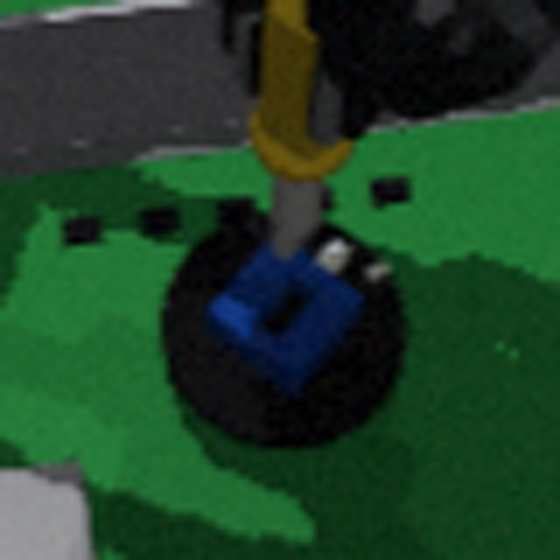

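arm_command(
  commands=[
    [1,[0.07,-0.07,0],0],
    [1,[0,0,-0.8],0],
    [1,[0,0,-0.8],0],
    [1,[0,0,-0.6],0],
    [1,[0,0,0],0],
    [1,[0,0,0],0],
  ],
)

```text
clock: 16.25
position: [0.5764, -0.1826, 0.1679]
ee_rot: [-0.657, 0.657, -0.261, 0.26]
contact_force: [-0.3, 0.3, -0.5]
width: 0.0172
```

```bash
python3 - <<'E'
from h import *
for n in ['wrist','scene','side']:
    im=grab(n); u,v=proj(im,[.576,-.182,.06]).astype(int); print(n,u-40,v-40)
    save(im,n+'15c.png',(u-40,v-40,u+40,v+40),7)
P=[]
for _ in range(5):
    s=manip.get_state();P.append(s['position']);manip.get_image('side')
print(s['clock'],np.mean(P,0),yaw(s),s['contact_force'],s['width'])
E
```

```text
wrist 240 177
scene 90 224
side 267 280
16.6 [ 0.57668731 -0.18273682  0.16862006] (np.float64(-0.7540329864661999), array([ 4.89839379e-04, -2.93239062e-04, -9.99999837e-01])) [-0.97983629  0.0659885  -0.57435587] 0.017542512117537604
```

View pics/wrist15c.png

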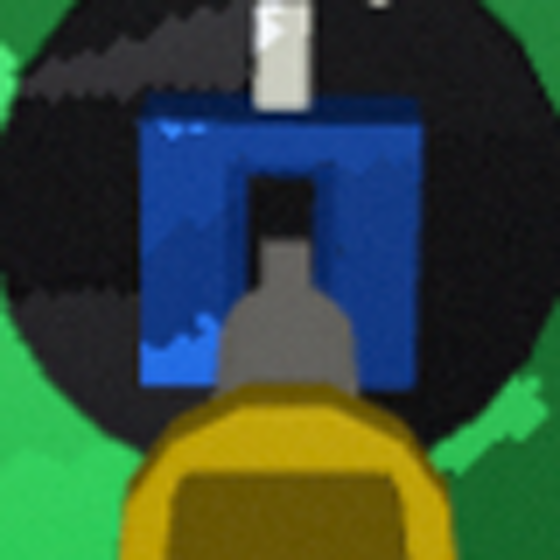

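View pics/scene15c.png

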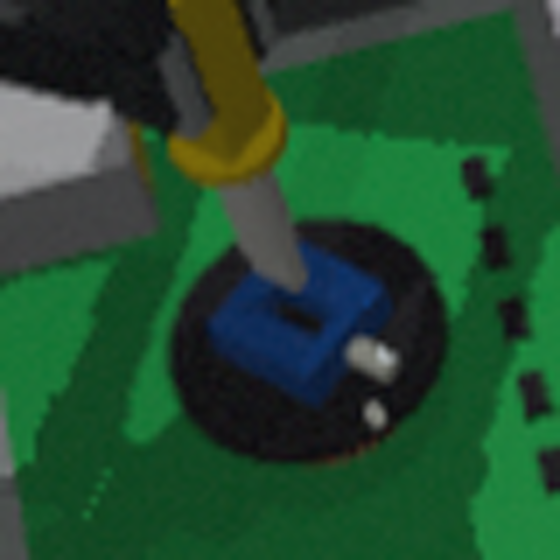

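View pics/side15c.png

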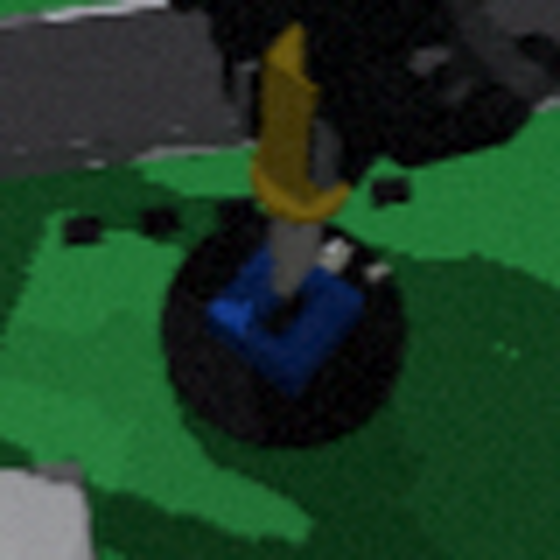

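```bash
python3 - <<'E'
from h import *
np.set_printoptions(precision=4,suppress=True)
y=.817; ex=np.array([np.cos(y),np.sin(y),0]); ey=np.array([-np.sin(y),np.cos(y),0])
im=load('wrist'); W=lambda x,yy,z:atz(im,*cp(x,yy,240,177,7),z)
for z in (.064,.066):
    e=(W(261,239,z)+W(308,239,z))/2; print('tip axis by wrist',z,(e-.0065*ex)[:2])
c=np.array([W(*p,.05)[:2] for p in [(140,122),(422,124),(415,388),(140,386)]]); print('knob wrist',c.mean(0),np.linalg.norm(np.roll(c,-1,0)-c,axis=1),[np.arctan2(*(c[(i+1)%4]-c[i])[::-1])%(np.pi/2) for i in range(4)])
d=[W(247,172,.05),W(320,172,.05)];print('slot far end mid minus .01125?',((d[0]+d[1])/2-.01125*ex)[:2],((d[0]+d[1])/2-.00925*ex)[:2])
T=np.array([.5767,-.1827,0])
for n in ['wrist','scene','side']:
    im=load(n); p=im['pixels'][:,:,::-1].copy(); u0,v0=[int(q)-30 for q in proj(im,[.576,-.182,.06])]
    s=9; q=cv2.resize(p[v0:v0+60,u0:u0+60],None,fx=s,fy=s,interpolation=cv2.INTER_CUBIC)
    def poly(C,hx,hy,z,col):
        pts=[proj(im,np.array([C[0],C[1],z])+a*hx*ex+b*hy*ey) for a,b in((1,1),(1,-1),(-1,-1),(-1,1))]
        pts=np.array([[(u-u0+.5)*s-.5,(v-v0+.5)*s-.5] for u,v in pts]).round().astype(np.int32)
        cv2.polylines(q,[pts],True,col,1)
    poly(T,.0065,.0025,.0656,(0,255,255))
    poly([.5763,-.1820],.016,.016,.05,(0,0,255)); poly([.5763,-.1820],.00925,.00425,.05,(255,255,255))
    cv2.imwrite('pics/%s15o.png'%n,q)
E
```

```text
tip axis by wrist 0.064 [ 0.576 -0.182]
tip axis by wrist 0.066 [ 0.5765 -0.1816]
knob wrist [ 0.5754 -0.1817] [0.0322 0.0323 0.0326 0.0323] [np.float64(0.8096185371755651), np.float64(0.8098619667914866), np.float64(0.8092116065014161), np.float64(0.7962485000174445)]
slot far end mid minus .01125? [ 0.5752 -0.1827] [ 0.5765 -0.1813]
```

View pics/wrist15o.png

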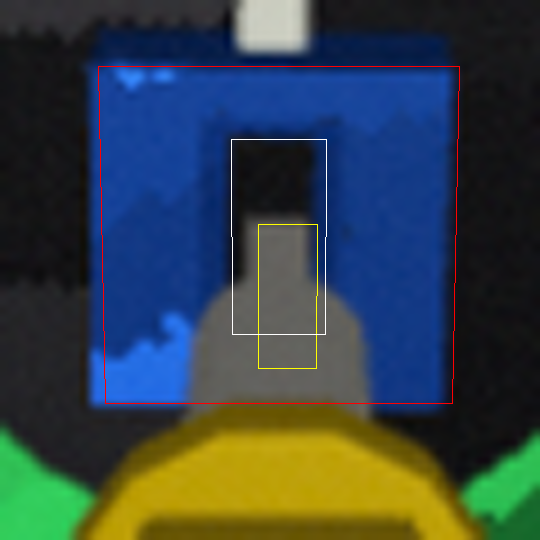

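View pics/scene15o.png

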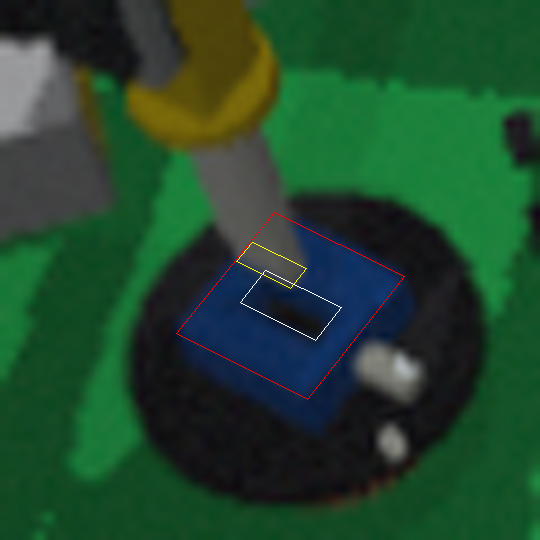

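View pics/side15o.png

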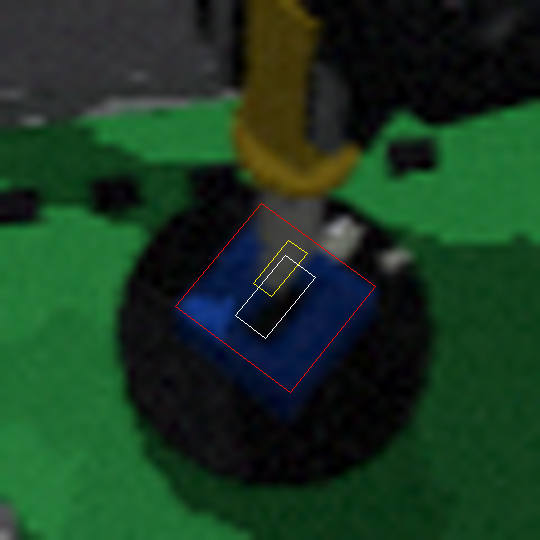

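arm_command(
  commands=[
    [1,[-0.08,0.04,0],0],
    [1,[0,0,-0.3],0],
    [1,[0,0,-0.3],0],
    [1,[0,0,-0.3],0],
    [1,[0,0,0],0],
    [1,[0,0,0],0],
    [1,[0,0,0],0],
  ],
)

```text
clock: 17.35
position: [0.5758, -0.1823, 0.1594]
ee_rot: [-0.657, 0.657, -0.26, 0.26]
contact_force: [0.2, -0.2, -0.6]
width: 0.0172
```

```bash
cat > ov.py <<'E'
from h import *
import sys
tag=sys.argv[1]
np.set_printoptions(precision=4,suppress=True)
for n in ['wrist','scene','side']: grab(n)
P=[]
for _ in range(6):
    s=manip.get_state();P.append(s['position']);manip.get_image('side')
T=np.mean(P,0);print(s['clock'],T,yaw(s),s['contact_force'])
y=.817; ex=np.array([np.cos(y),np.sin(y),0]); ey=np.array([-np.sin(y),np.cos(y),0])
for n in ['wrist','scene','side']:
    im=load(n); p=im['pixels'][:,:,::-1]; u0,v0=[int(q)-30 for q in proj(im,[.576,-.182,.06])]
    s=10; q=cv2.resize(p[v0:v0+60,u0:u0+60],None,fx=s,fy=s,interpolation=cv2.INTER_CUBIC); print(n,u0,v0)
    def poly(C,hx,hy,z,col):
        pts=[proj(im,np.array([C[0],C[1],z])+a*hx*ex+b*hy*ey) for a,b in((1,1),(1,-1),(-1,-1),(-1,1))]
        pts=np.array([[(u-u0+.5)*s-.5,(v-v0+.5)*s-.5] for u,v in pts]).round().astype(np.int32)
        cv2.polylines(q,[pts],True,col,1)
    if n!='wrist': poly(T,.0065,.0025,T[2]-.1028,(0,255,255))
    cv2.imwrite('pics/%s%so.png'%(n,tag),q)
E
python3 ov.py 16
```

```text
17.75 [ 0.5758 -0.1823  0.1594] (np.float64(-0.7540534846420798), array([ 0.0002, -0.0002, -1.    ])) [ 0.1949 -0.2525  0.1194]
wrist 250 190
scene 100 234
side 277 290
```

View pics/wrist16o.png

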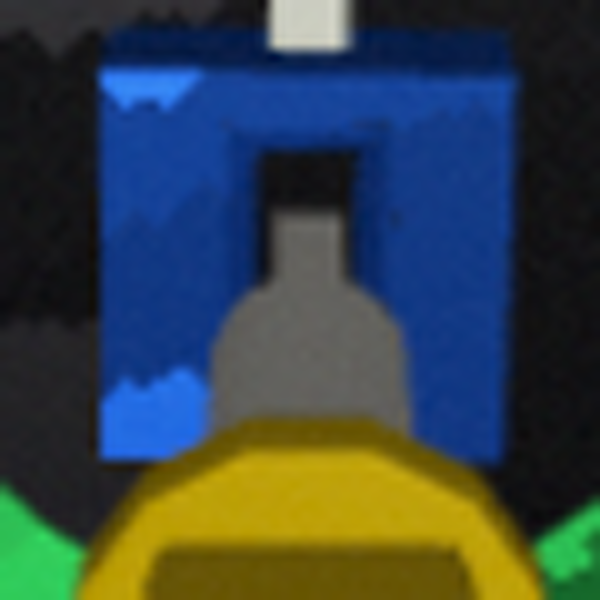

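View pics/scene16o.png

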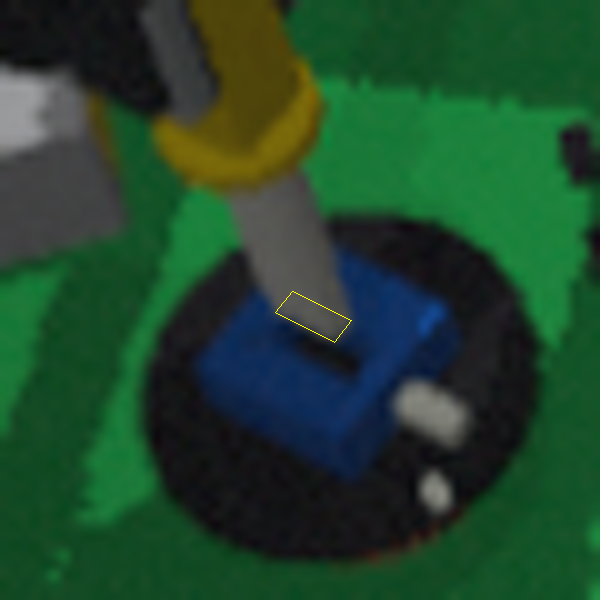

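View pics/side16o.png

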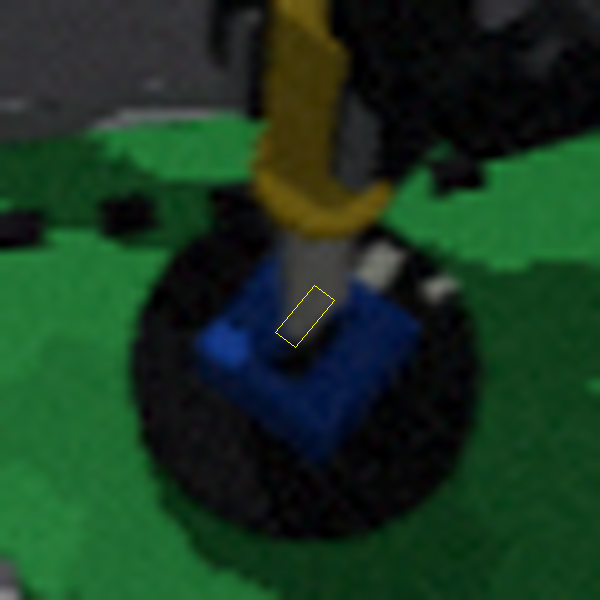

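```bash
python3 - <<'E'
from h import *
np.set_printoptions(precision=4,suppress=True)
im=load('wrist'); W=lambda x,yy,z:atz(im,*cp(x,yy,250,190,10),z)[:2]
y=.812; ex=np.array([np.cos(y),np.sin(y)]); j=np.array([np.sin(y),-np.cos(y)])
c=np.array([W(*p,.05) for p in [(100,70),(517,72),(505,464),(100,462)]]);k=c.mean(0)
print(k,np.linalg.norm(np.roll(c,-1,0)-c,axis=1),[np.arctan2(*(c[(i+1)%4]-c[i])[::-1])%(np.pi/2) for i in range(4)])
for z in (.055,.0566,.058):
    e=W(309.5,211,z)-.0065*ex; print(z,e,'along',(e-k)@ex*1e3,'across',(e-k)@j*1e3)
far=W(309,135,.05);print('mouth far along',(far-k)@ex*1e3); 
far=W(309,150,.048);print('slot end (expect 9.25)',(far-k)@ex*1e3)
print('blade width',np.linalg.norm(W(272,212,.0566)-W(347,212,.0566)))
E
```

```text
[ 0.5754 -0.1818] [0.0322 0.0326 0.0326 0.0326] [np.float64(0.8117711970939387), np.float64(0.8073771681127928), np.float64(0.8113451567715098), np.float64(0.796181006013545)]
0.055 [ 0.5756 -0.1819] along 0.03135794127099031 across 0.28743927304358885
0.0566 [ 0.576  -0.1816] along 0.5353949769518406 across 0.2851093159395483
0.058 [ 0.5763 -0.1813] along 0.9764273831725898 across 0.2830706034735081
mouth far along 11.147978941180087
slot end (expect 9.25) 9.345472812571188
blade width 0.005709746923101504
```

arm_command(
  commands=[
    [1,[-0.04,-0.02,-0.05],-0.005],
    [1,[0,0,0],0],
    [1,[0,0,0],0],
    [1,[0,0,0],0],
    [1,[0,0,0],0],
  ],
)

```text
clock: 18.3
position: [0.5753, -0.1825, 0.1588]
ee_rot: [-0.657, 0.657, -0.262, 0.262]
contact_force: [0.3, -0.7, -0.3]
width: 0.0178
```

```bash
python3 ov.py 17; python3 -c "
from h import *
im=grab('scene');save(im,'scene17.png')"
```

```text
18.7 [ 0.5753 -0.1824  0.1588] (np.float64(-0.7589744089911825), array([ 0., -0., -1.])) [-0.3083 -0.257  -0.4778]
wrist 251 190
scene 100 234
side 277 290
```

View pics/wrist17o.png

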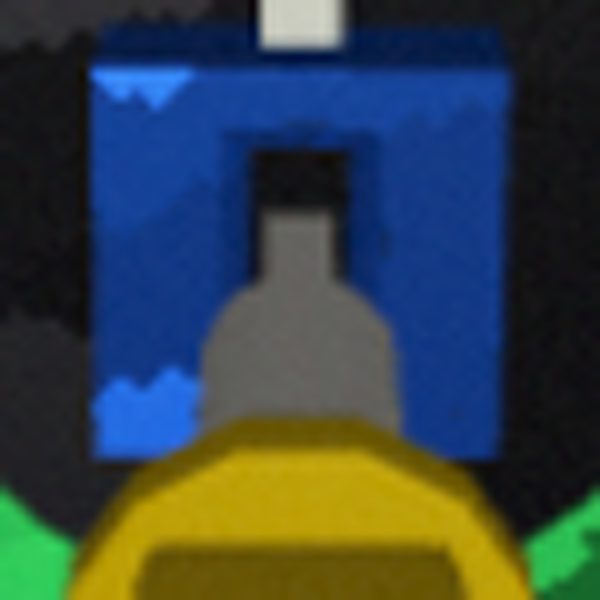

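View pics/scene17.png

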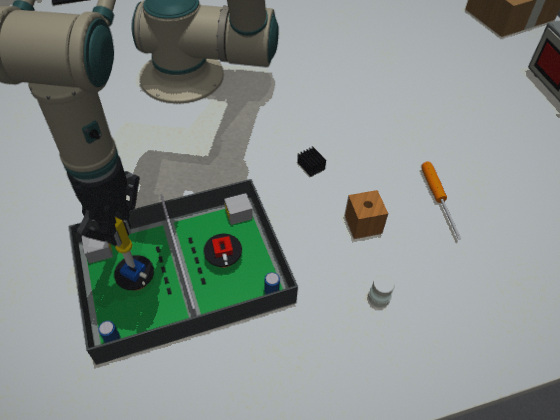

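View pics/side17o.png

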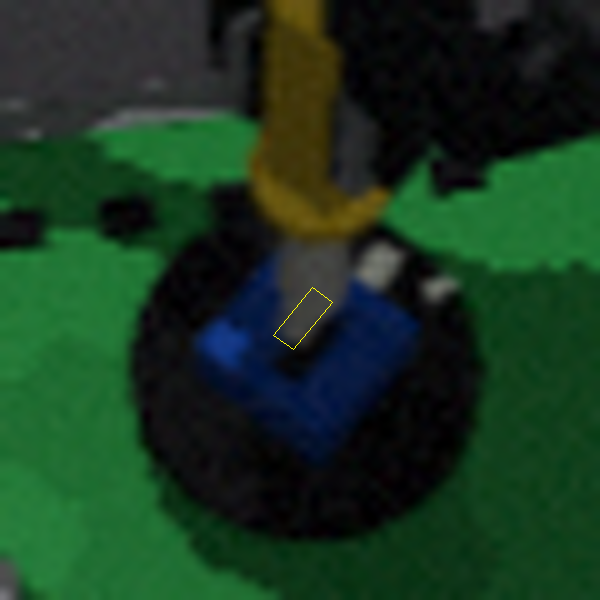

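The blade (261–337) is centred in the slot mouth (250–348) in the wrist view. The red pointer points at its mark, and the jar, heat sink and screwdriver haven't moved. I'm handing in.

```bash
python3 -c "
from rig import manip
print(manip.sign_off())"
```

```text
the job is handed in; nothing more can be done
None
```

I turned the red knob clockwise to its end stop with the trimming tool. I then lifted the tool over the screening plate and handed the job in at about 18.8 s, with the tool held above the blue tuner's slot.

- **Red knob:** It is at its stop. Over the last 0.1 rad of commanded turn the knob stayed put while the torque rose from about 0.04 to 0.13 N m. After the tool was lifted, the pointer lined up with the white mark to within about 0.01–0.02 rad.
- **Holding over the blue slot:** The tool is upright and still, with its tip about 6 mm above the slot. The height could be off by about 1 mm, because the tip's offset below the gripper comes from pictures and the block height. In the last wrist picture the blade is centred across the slot to about 0.1 mm. I estimate it is within about 0.5 mm along the slot and within about 0.01 rad in angle.
- **Disagreement:** The wrist camera and the measured arm position differed by up to about 1 mm on where the blue knob is. I went by where the blade sits relative to the knob in the wrist pictures.
- **Everything else:** The wrist force readings showed no sign of touching the blue tuner, case or plate. The last scene picture shows the heat sink, jar and screwdriver where they started.

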